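# Ring for the short plate

## Task

One of the four set-out plates has only one biscuit instead of two: press the plunger of the counter bell right down with a fingertip to call the kitchen hand, and let it spring back. Then point at the middle of that short plate with the fingertips 3 to 6 cm above it, holding still there for two full seconds, and after that point in the same way at the middle of the tub of biscuits it should be filled from, with the fingertips 3 to 6 cm above its rim, and finish while still pointing there. Touch none of the plates, biscuits and tubs nor the milk jug, and whenever you pass over another plate or the tub of teaspoons keep the fingertips at least 20 cm above the table, so that you point at nothing else.

Things in the scene. Friction and masses are not known exactly. Their poses are not given: they have to be found in the camera images.
- plunger (a joint): Plunger of the counter bell: 0 at rest, grows as it is pressed straight down, stops at 0.006 m. Rung at 0.005 m or more. Sprung: about 1.5 N starts it, 4.5 N takes it fully down, and it comes back up when let go.
- plunger_top (a point): Centre of the top of the bell's plunger, a steel disc 20 mm across, 58 mm above the table at rest. The bell under it is body bell.
- bell: Counter bell: a steel dome 76 mm across and 42 mm high on a black round base 84 mm across, fixed to the table, with the plunger on top. Origin at the centre of its underside.
- plate_short: The plate that is short: white round plate, 156 mm across, 18 mm high at the rim, carrying ONE biscuit. Origin at the centre of its underside, z up.
- biscuit_short: The only biscuit on the short plate: pale round shortbread, 50 mm across, 10 mm thick, its top 16 mm above the table, within 20 mm of the plate's centre. Origin at the centre of its underside.
- plate_a: A properly filled plate, the same plate, carrying two biscuits. Origin at the centre of its underside, z up.
- plate_b: A properly filled plate, the same plate, carrying two biscuits. Origin at the centre of its underside, z up.
- plate_c: A properly filled plate, the same plate, carrying two biscuits. Origin at the centre of its underside, z up.
- biscuit_a1: One of the two biscuits on plate_a: same size as all the others. Origin at the centre of its underside.
- biscuit_a2: One of the two biscuits on plate_a: same size as all the others. Origin at the centre of its underside.
- biscuit_b1: One of the two biscuits on plate_b: same size as all the others. Origin at the centre of its underside.
- biscuit_b2: One of the two biscuits on plate_b: same size as all the others. Origin at the centre of its underside.
- biscuit_c1: One of the two biscuits on plate_c: same size as all the others. Origin at the centre of its underside.
- biscuit_c2: One of the two biscuits on plate_c: same size as all the others. Origin at the centre of its underside.
- tub_biscuits: Open white rectangular tub, 144 by 114 mm over its lip and 75 mm high (long side along its x), filled with biscuits to about 65 mm above the table. Origin at the centre of its underside, z up.
- tub_spoons: The same white tub, but with steel teaspoons lying in it instead of biscuits. Origin at the centre of its underside, z up.
- jug: Steel milk jug, 72 mm across, 95 mm high, with a side handle, standing on the other side of the table from the bell, at about the same distance from the robot. Origin at the centre of its underside.
Things that resemble listed ones, but are neither listed nor needed, are in the scene too. Leave any black or red look-alike of the biscuit_c2 alone.

How it is judged:
By the outcome, as a careful person would: the job done as asked, in the order asked, and still so for the second after the job is handed in, with the robot touching nothing.
It also fails if it takes over 58 s, if anything falls off the work surface, if the arm or the gripper's body presses on something with over 40 N, if the wrist force passes 120 N, or if a joint passes its speed limit or range.

## Robot

A 6-joint arm with a two-finger parallel gripper is mounted at the origin on the work surface. World frame = base frame: x ahead of the robot, y to its left, z up, the work surface at z = 0. Lengths are in m, angles in rad, forces in N, time in s.
With the tool pointing down it reaches from about 0.35 to 0.725 m from the base axis. Payload 4.3 kg.
Tool frame: the origin (TCP) lies at the very end of the fingers, on their centre line; the grasp point (between the pads) lies behind it (bot.hold_point_z is the z of the grasp point in the tool frame, in m); z points along the fingers, x is the direction in which the jaws open and shut, and the axes are right-handed (so a half turn about z gives the same grasp; the last joint's range is limited). The gripper opens to 85 mm and grips with 20 to 120 N. Pads are 22 mm wide; open, the fingers measure 114 mm over their backs; the gripper's body (76 mm by 85 mm) begins 54 mm behind the grasp point. The pads swing forward as they close: fully open they stand 13 mm farther back than shut.
Start: joints at [1.074, 0.377, 0.081, 1.274, 0, 1.46], TCP at [0.217, 0.533, 0.231] pointing down, gripper open.
Joint ranges: [-2.72, 2.72], [-0.84, 1.66], [-1.02, 1.22], [-1.77, 2.12], [-1.37, 1.28], [-3.14, 3.14]. Speed limits (rad/s): [2.57, 2.57, 3.14, 3.14, 3.14, 3.14].

## Interface

Orientations are given as a unit quaternion [x, y, z, w].
In Python, from plant import bot, hand, monitor, viewer gives the robot as it stands. Calls block until the motion is done:
- bot.move_ptp(position, orientation): joint-space move of the TCP to a pose.
- bot.move_l(position, attitude=None, rate=0.15, f_stop=None): straight line of the TCP; attitude=None keeps the orientation; rate is the mean speed in m/s. With f_stop (N) it stops when the force on the tool has changed by that much, and returns True; else False.
- bot.move_j(angles): joint-space move.
- hand.set_gripper(opening, f_grip=None): finger opening in m; f_grip is the grip in N (None keeps the last); returns when the fingers have stopped.
- bot.hold(seconds).
- bot.ik(position, orientation): joint angles nearest the present ones, or None.
- monitor.get_state(): the state.
- viewer.snapshot(name): name is "scene" or "side" or "wrist"; returns the picture (420x560x3 uint8, red, green, blue); there is no depth.
- viewer.calibration(name): a dict with "mtx" (3x3 intrinsics, pixels), "cam_to_world" (4x4, takes a point from camera to world coordinates); the wrist camera has in their place "mount" (4x4, takes a point from camera to tool coordinates, whose origin is the TCP and whose axes are the tool frame's). Camera axes: x right, y down, z forward; pixel columns grow to the right and rows downward; lengths in m; the calibration is good to about 2 mm. A picture is of the moment at which its call begins: read the wrist's pose just before it. calibration takes no time and is no camera call.
A pose or a line that the arm cannot do raises bot.PlanningError and nothing moves.
- bot.close_job(): hands the job in, once; it reports no verdict.
The state is a dict: "time_s": time; "joint_positions": joint angles; "dq": joint speeds; "joint_torque": joint torques, N m; "eef_pos": TCP position; "tool_rot": TCP orientation; "force": force on the tool from outside, world axes, zero at the start; "ft_torque": the same for the moment, N m; "gripper_width": finger opening in m.
Only numpy, scipy, OpenCV 4.12 (cv2) and the standard library are available. Lean on these libraries where they do the work, as an engineer would, in place of code of your own. Each camera call takes 0.05 s, during which the arm holds its last target. There are 200 camera calls.

## Working session

There is one attempt and no reset: what is moved stays moved. The work goes in short steps, each a Python script; the robot and the scene stay as the last script left them, time stands still between calls to the robot, and variables do not carry over. Pictures are saved under pics/ and viewed, about 8 in all and at most 12, crops included, and the job is handed in when it is done.

```bash
mkdir -p pics; python3 - <<'E'
from plant import bot, hand, monitor, viewer
import cv2,numpy as np
np.set_printoptions(precision=4,suppress=True)
for n in ("scene","side"):
    cv2.imwrite(f"pics/{n}0.png",viewer.snapshot(n)[:,:,::-1])
    print(n,viewer.calibration(n))
print(viewer.calibration("wrist"))
s=monitor.get_state();print(s, bot.hold_point_z)
E
```

```text
scene {'mtx': array([[527.3006,   0.    , 274.197 ],
       [  0.    , 527.3006, 217.515 ],
       [  0.    ,   0.    ,   1.    ]]), 'cam_to_world': array([[ 0.4765,  0.739 , -0.4763,  1.0971],
       [ 0.8792, -0.4048,  0.2515, -0.3362],
       [-0.0069, -0.5386, -0.8426,  0.998 ],
       [ 0.    ,  0.    ,  0.    ,  1.    ]])}
side {'mtx': array([[406.4664,   0.    , 283.0926],
       [  0.    , 406.4664, 211.9543],
       [  0.    ,   0.    ,   1.    ]]), 'cam_to_world': array([[-0.697 , -0.3965,  0.5975,  0.0042],
       [-0.717 ,  0.3738, -0.5883,  0.4956],
       [ 0.0099, -0.8385, -0.5449,  0.5774],
       [ 0.    ,  0.    ,  0.    ,  1.    ]])}
{'mtx': array([[312.1688,   0.    , 284.3852],
       [  0.    , 312.1688, 208.0652],
       [  0.    ,   0.    ,   1.    ]]), 'mount': array([[ 1.    , -0.0011, -0.001 , -0.0009],
       [ 0.0013,  0.961 ,  0.2767, -0.0689],
       [ 0.0007, -0.2767,  0.961 , -0.1436],
       [ 0.    ,  0.    ,  0.    ,  1.    ]])}
{'time_s': 0.1, 'joint_positions': array([1.0737, 0.378 , 0.0798, 1.2744, 0.    , 1.4605]), 'dq': array([-0.0012, -0.0015,  0.0043, -0.0017,  0.0018, -0.0009]), 'joint_torque': array([  0.001 , -46.469 ,  27.0583,   0.0121,  -0.0001,   0.    ]), 'eef_pos': array([0.2166, 0.532 , 0.2305]), 'tool_rot': array([ 0.8298,  0.558 , -0.0008,  0.0004]), 'force': array([-0.7738,  0.2897, -0.3472]), 'ft_torque': array([-0.0164,  0.0176, -0.0099]), 'gripper_width': 0.08521473823836347} -0.0187
```

View pics/scene0.png

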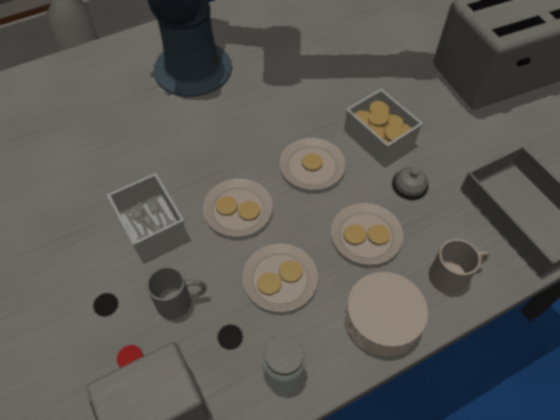

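View pics/side0.png

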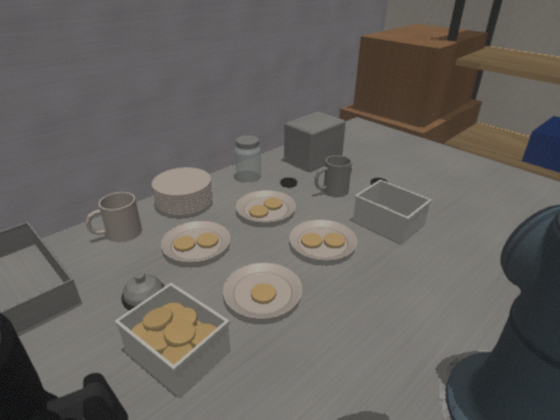

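The scene view shows the short plate at about (312,163), with filled plates at (238,207), (280,277) and (367,233). The biscuit tub is at (383,127), the spoon tub at (147,215), and the bell plunger at about (413,173). The side view agrees: short plate (263,292), plunger (140,277), biscuit tub rim centre at about (174,330).

```bash
cat > h.py <<'E'
from plant import bot, hand, monitor, viewer
import cv2,numpy as np
from scipy.spatial.transform import Rotation as R
np.set_printoptions(precision=4,suppress=True)
def cam(n):
    c=viewer.calibration(n)
    if n!="wrist": return c["mtx"],c["cam_to_world"]
    s=monitor.get_state();T=np.eye(4);T[:3,:3]=R.from_quat(s["tool_rot"]).as_matrix();T[:3,3]=s["eef_pos"]
    return c["mtx"],T@c["mount"]
def cast(mt,uv,z):
    K,T=mt
    d=T[:3,:3]@np.linalg.solve(K,[*uv,1.]);o=T[:3,3]
    return o+d*(z-o[2])/d[2]
E
python3 - <<'E'
from h import *
big=[]
for n,b in (("scene",(395,160,430,200)),("side",(115,262,175,315))):
    im=cv2.imread(f"pics/{n}0.png");c=cam(n)
    hsv=cv2.cvtColor(im,cv2.COLOR_BGR2HSV)
    m=cv2.inRange(hsv,(10,90,100),(30,255,255))
    k,_,st,ce=cv2.connectedComponentsWithStats(m)
    for i in range(1,k):
        if st[i,4]>60: print(n,"biscuit",ce[i],st[i,4],cast(c,ce[i],.013)[:2],"z65",cast(c,ce[i],.065)[:2])
    x0,y0,x1,y1=b
    cr=cv2.convertScaleAbs(cv2.resize(im[y0:y1,x0:x1],None,fx=6,fy=6,interpolation=cv2.INTER_CUBIC),alpha=1.5); big.append(cv2.resize(cr,(360,360*cr.shape[0]//cr.shape[1])))
    
P={"scene":{"short":(312,163),"a":(238,207),"b":(280,277),"c":(367,233),"plunger":(413,173),"jug":(169,282)},
"side":{"short":(263,291),"a":(323,240),"b":(265,207),"c":(196,242),"plunger":(140,277),"jug":(338,162)}}
H={"plunger":.058,"jug":.095}
for n in P:
    for k,v in P[n].items(): print(n,k,cast(cam(n),v,H.get(k,.016)))
for n,q in (("scene",[(346,97),(383,92),(420,122),(383,148)]),("side",[(120,322),(172,290),(228,334),(173,378)]),("scene",[(110,192),(154,177),(182,213),(133,237)])):
    p=np.array([cast(cam(n),v,.075) for v in q]);print(n,"tub",p[:,:2].tolist(),p.mean(0),np.linalg.norm(p-np.roll(p,1,0),axis=1))
h=min(x.shape[0] for x in big)
cv2.imwrite("pics/bell.png",np.hstack([x[:h] for x in big]))
E
```

```text
scene biscuit [382.8784 120.3893] 1102 [0.4171 0.3347] z65 [0.453  0.2993]
scene biscuit [311.9266 161.4595] 259 [0.4443 0.1119] z65 [0.4788 0.0883]
scene biscuit [226.2078 205.25  ] 308 [ 0.4596 -0.1213] z65 [ 0.4932 -0.1326]
scene biscuit [248.5    209.9904] 314 [ 0.4951 -0.083 ] z65 [ 0.5269 -0.0964]
scene biscuit [366.5387 234.0438] 685 [0.674  0.1134] z65 [0.6964 0.0897]
scene biscuit [290.2205 271.    ] 381 [ 0.6725 -0.0758] z65 [ 0.6949 -0.0896]
scene biscuit [268.899 283.048] 396 [ 0.6755 -0.1278] z65 [ 0.6978 -0.1388]
side biscuit [415.627   35.3898] 1193 [ 1.7299 -2.636 ] z65 [ 1.5709 -2.3475]
side biscuit [516.4991  60.6649] 1665 [ 0.8613 -2.3354] z65 [ 0.7823 -2.0745]
side biscuit [398.9336 121.2151] 437 [ 0.7793 -0.8977] z65 [ 0.7079 -0.7694]
side biscuit [495.1111 144.4471] 2089 [ 0.4267 -0.9481] z65 [ 0.3878 -0.8151]
side biscuit [265.1577 207.1199] 317 [ 0.6715 -0.0959] z65 [ 0.61   -0.0414]
side biscuit [206.9867 239.6593] 226 [0.6593 0.0951] z65 [0.599 0.132]
side biscuit [311.2166 239.9355] 217 [ 0.4936 -0.0784] z65 [ 0.4485 -0.0255]
side biscuit [333.7361 239.9444
[... 683 characters left out ...]
 [[0.35361567681614703, 0.2580070081241278], [0.3828925292305523, 0.3463428661598744], [0.5059322327795811, 0.36567820039041476], [0.5294593353835815, 0.2445118458959621]] [0.443  0.3036 0.075 ] [0.1764 0.0931 0.1245 0.1234]
side tub [[0.5026553031715666, 0.36651660252297846], [0.5088994282059643, 0.26834919100998816], [0.3648708447190943, 0.25709235862162405], [0.3565487968188019, 0.3593821844546307]] [0.4332 0.3128 0.075 ] [0.1463 0.0984 0.1445 0.1026]
scene tub [[0.3485763772683719, -0.3391739158868933], [0.35640310082923643, -0.24125492782474578], [0.4728446880517463, -0.22445196584199084], [0.4787466150116714, -0.3349299457392746]] [ 0.4141 -0.285   0.075 ] [0.1302 0.0982 0.1176 0.1106]
```

View pics/bell.png

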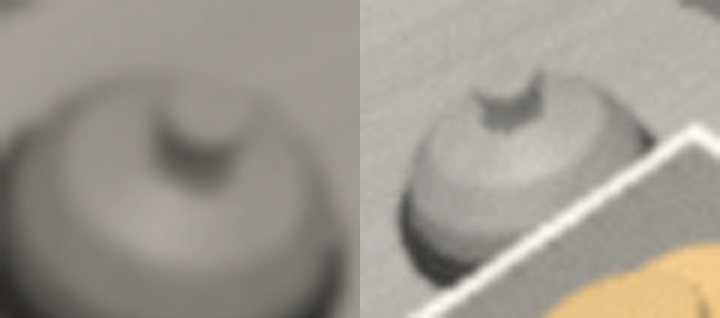

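Triangulating the plunger's pixels from the crop, (415,171) in the scene and (140,276) in the side view, puts it near (0.605, 0.28). I'll close the fingers, go over the bell high up and look with the wrist camera.

```bash
cat >> h.py <<'E'
def down(p):  # tool pointing down, jaws opening along the radius
    a=np.arctan2(p[1],p[0]); return R.from_quat([np.cos(a/2),np.sin(a/2),0,0]).as_quat()
E
python3 - <<'E'
from h import *
for n,v in (("scene",(415.1,170.7)),("side",(139.7,275.7))): print(cast(cam(n),v,.058))
hand.set_gripper(0.0)
s=monitor.get_state();p=s["eef_pos"];bot.move_l([p[0],p[1],.28])
q=np.array([.605,.279,.24])
print(bot.ik(q,down(q)))
bot.move_ptp(q,down(q)); bot.hold(.3)
c=cam("wrist");im=viewer.snapshot("wrist")[:,:,::-1];np.save("c1.npy",c[1])
cv2.imwrite("pics/w1.png",im);s=monitor.get_state();print(s["time_s"],s["eef_pos"],s["force"],s["gripper_width"])
K,T=c
def proj(x):
    y=T[:3,:3].T@(np.array(x)-T[:3,3]);y=K@y;return y[:2]/y[2]
print(proj([.605,.279,.058]),proj([.438,.308,.075]),proj(s["eef_pos"]))
E
```

```text
[0.6079 0.2803 0.058 ]
[0.601  0.2842 0.058 ]
[0.3369 0.5806 0.426  1.4162 0.     1.4756]
3.3917 [0.6047 0.2795 0.2401] [ 0.2513 -0.3512 -0.3105] -7.345908346558762e-05
[284.4275 185.8747] [133.8542  87.8575] [284.2615 260.3439]
```

View pics/w1.png

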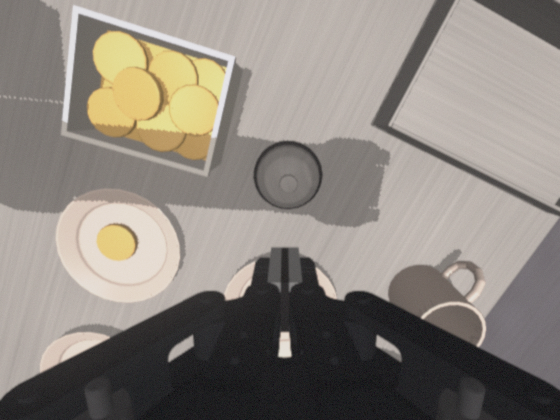

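The wrist view shows the plunger disc at (288,184). The biscuit tub rim corners are (77,8), (235,57), (208,174) and (63,133), and the short plate's centre is about (119,246) with one biscuit. Next I cast these points.

```bash
python3 - <<'E'
from h import *
c=(viewer.calibration("wrist")["mtx"],np.load("c1.npy"))
print("plunger",cast(c,(288,184),.058),"bell base",cast(c,(288,175),.0))
t=np.array([cast(c,v,.075) for v in [(77,8),(235,57),(208,174),(63,133)]])
print("tub",t.mean(0),np.linalg.norm(t-np.roll(t,1,0),axis=1))
im=cv2.imread("pics/w1.png")
# plate outline: rim extents
print("plate",cast(c,(119,246),.018), np.linalg.norm(cast(c,(57,240),.018)-cast(c,(181,250),.018)))
print("biscuit",cast(c,(116,242),.016))
for n,b in (("scene",(312,163)),):pass
print(np.linalg.norm(t[0]-t[2]),np.linalg.norm(t[1]-t[3]))
E
```

```text
plunger [0.6076 0.2824 0.058 ] bell base [0.6084 0.2821 0.    ]
tub [0.4511 0.3057 0.075 ] [0.1107 0.1411 0.1112 0.1426]
plate [0.4511 0.1133 0.018 ] 0.15522802150404222
biscuit [0.4454 0.1158 0.016 ]
0.17887042336106923 0.18132131729759032
```

Sizes match: tub 142×111 mm, plate 155 mm. Now I press the bell with a force stop.

```bash
python3 - <<'E'
from h import *
x,y=.607,.2825
bot.move_l([x,y,.075],down([x,y]),rate=.1); bot.hold(.2)
s=monitor.get_state();print(s["eef_pos"],s["force"])
r=bot.move_l([x,y,.044],rate=.015,f_stop=10)
s=monitor.get_state();print(r,s["eef_pos"],s["force"],s["time_s"])
bot.hold(.3)
s=monitor.get_state();print(s["eef_pos"],s["force"])
cv2.imwrite("pics/press.png",np.hstack([cv2.resize(viewer.snapshot(n)[a:b,c:d,::-1],(390,390)) for n,a,b,c,d in (("scene",120,220,360,460),("side",210,330,80,200))]))
bot.move_l([x,y,.08],rate=.04);bot.hold(.2)
bot.move_l([x,y,.23],rate=.12);bot.hold(.2)
c=cam("wrist");np.save("c2.npy",c[1]);cv2.imwrite("pics/w2.png",viewer.snapshot("wrist")[:,:,::-1])
s=monitor.get_state();print(s["eef_pos"],s["force"],s["time_s"])
E
```

```text
[0.6073 0.2826 0.0754] [ 0.23    0.0225 -0.3524]
True [0.607  0.2825 0.0521] [ 0.7555 -1.2246  3.3924] 6.8333
[0.607  0.2825 0.0521] [-1.0643  0.0321  6.1571]
[0.6068 0.2824 0.2294] [-0.3469  0.4197  0.8106] 9.9583
```

View pics/press.png

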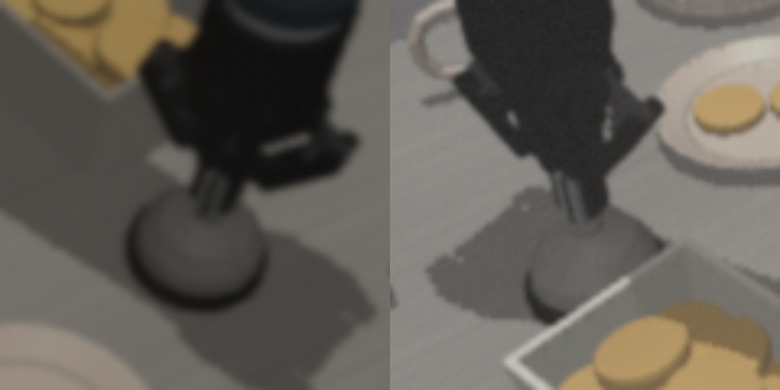

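The press bottomed out: TCP at 0.0521 means 5.9 mm of travel at about 6 N, and the fingertips are on the plunger. Next I go over the short plate at 0.23 m and look once before descending.

```bash
python3 - <<'E'
from h import *
x,y=.449,.1125
bot.move_l([x,y,.23],down([x,y]),rate=.15);bot.hold(.3)
c=cam("wrist");im=viewer.snapshot("wrist")[:,:,::-1];np.save("c3.npy",c[1])
cv2.imwrite("pics/w3.png",im)
w2=cv2.imread("pics/w2.png")[100:270,180:400]
w=cv2.resize(w2,(360,278));f=np.zeros((420,800,3),np.uint8);f[:,:560]=im;f[:185,560:800]=cv2.resize(w2,(240,185));cv2.imwrite("pics/v.png",f)
print(monitor.get_state()["eef_pos"],monitor.get_state()["time_s"])
E
```

```text
[0.4491 0.1126 0.2299] 12.0083
```

View pics/v.png

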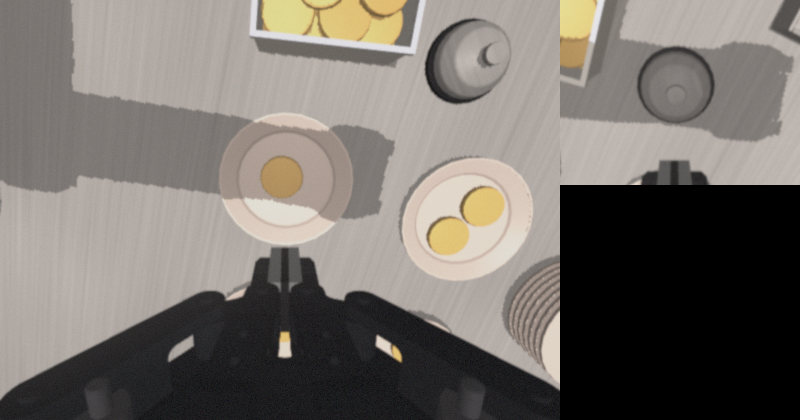

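The bell's plunger is up again at (492,54). The plate outline spans x 219–353 and y 112–245, so its centre is (286,178.5).

```bash
python3 - <<'E'
from h import *
c=(viewer.calibration("wrist")["mtx"],np.load("c3.npy"))
p=cast(c,(286,178.5),.018);print(p)
assert np.hypot(*(p[:2]-[.449,.1125]))<.012
x,y=(p[:2]+[.449,.1125])/2
bot.move_l([x,y,.058],down([x,y]),rate=.1)
bot.hold(2.8)
s=monitor.get_state();print(s["eef_pos"],s["dq"],s["force"],s["time_s"])
bot.move_l([x,y,.23],rate=.12)
x,y=.448,.307
bot.move_l([x,y,.23],down([x,y]),rate=.13);bot.hold(.3)
c=cam("wrist");np.save("c4.npy",c[1]);cv2.imwrite("pics/w4.png",viewer.snapshot("wrist")[:,:,::-1])
print(monitor.get_state()["eef_pos"],monitor.get_state()["time_s"])
E
```

```text
[0.4508 0.1147 0.018 ]
[0.4499 0.1136 0.058 ] [ 0.0009  0.0014 -0.001  -0.0008  0.0001  0.0001] [0.1022 0.1537 0.1779] 16.675
[0.4481 0.3068 0.23  ] 20.25
```

View pics/w4.png

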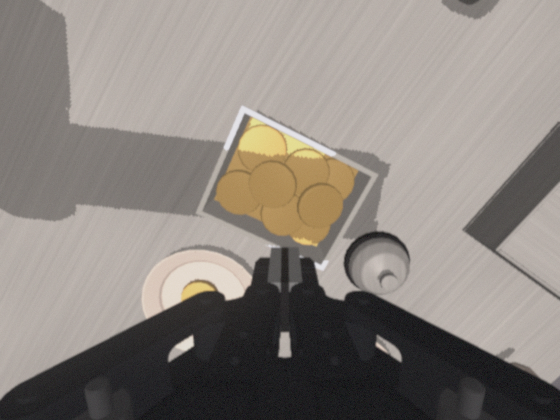

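Tub rim corners are at (243,107), (378,175), (325,268) and (199,214). I cast these, then descend and point.

```bash
python3 - <<'E'
from h import *
c=(viewer.calibration("wrist")["mtx"],np.load("c4.npy"))
t=np.array([cast(c,v,.075) for v in [(243,107),(378,175),(325,268),(199,214)]])
p=t.mean(0);print(p,np.linalg.norm(t-np.roll(t,1,0),axis=1))
assert np.hypot(*(p[:2]-[.448,.307]))<.015
x,y=p[:2]*.7+np.array([.448,.307])*.3
bot.move_l([x,y,.119],down([x,y]),rate=.1)
bot.hold(3)
s=monitor.get_state();print(s["eef_pos"],s["dq"],s["force"],s["time_s"])
cv2.imwrite("pics/end.png",np.hstack([cv2.resize(viewer.snapshot(n)[:,:,::-1],(400,300)) for n in ("scene","side")]))
E
```

```text
[0.4517 0.3053 0.075 ] [0.1126 0.1425 0.1098 0.1414]
[0.4506 0.3058 0.119 ] [ 0.0003 -0.0013 -0.0001  0.0005 -0.001  -0.    ] [-0.7594  0.3742 -0.0785] 24.5083
```

View pics/end.png

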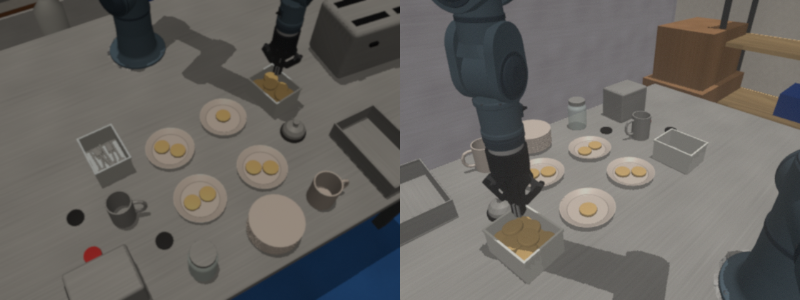

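The fingertips are over the middle of the biscuit tub and clear of it, and the other things stand where they did. I'm handing the job in.

```bash
python3 -c "
from plant import bot
bot.close_job()"
```

```text
the job is handed in; nothing more can be done
```

I rang the bell, pointed at the short plate, then pointed at the biscuit tub and handed the job in there at about 25 s of the 58 s allowed.

- **Bell:** I pressed the plunger down about 5.9 mm, against a force reading of about 6 N. A later picture shows it back up.
- **Short plate:** I held the closed fingertips for 2.8 s at (0.450, 0.114, 0.058), about 4 cm above the plate's rim.
- **Biscuit tub:** I finished at (0.451, 0.306, 0.119), 4.4 cm above the rim. I held for 3 s before handing in, and the arm was still.
- **Clearance:** Between the three places I travelled at 0.23 m or higher. No contact force showed except at the bell, and in the last pictures nothing had moved.

Two checks disagreed slightly. The side camera put the plate and plunger 6–7 mm from where the wrist camera did, and the tub about 2 cm off. I relied mainly on the close wrist views, whose plate and tub sizes matched the given ones to within about 4 mm.

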